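# Hang the dry chopping board on the free hook

## Task

The small wooden chopping board standing in the dish drainer is dry. Take it out and hang it by its finger hole on the free hook of the hook stand, so that it hangs upright and still from the hook. Leave the turner on its hook, the plate in the drainer, and the mug and the jar where they are.

Things in the scene. Friction and masses are not known exactly. Their poses are not given: they have to be found in the camera images.
- board: Wooden chopping board, 150 wide (its y), 190 high (z), 15 thick (x), 0.2 to 0.4 kg, on edge in a drainer slot with 2.5 mm play on either side (may lean a few degrees). Origin: centre of its lower edge. Round finger hole, 28 mm, through along x, centred across the width, 150 mm above the origin: 26 mm of plain wood lie above it, to be pinched from above.
- board_eye (a point): The centre of the board's finger hole, at mid thickness; axes as the board's.
- free_hook: The empty steel hook, fixed. Origin: on the rail's axis, 245 mm above the worktop. An 8 mm round bar runs level from there along the hook's -x (towards the robot's side) for 76 mm, then turns up to a tip 84 mm out whose top is 15 mm above the bar's axis. Clip on the rail: 19 mm across, 22 long. A board hangs across the bar, its x along the hook's x. Nothing of the stand is higher than the tips.
- turner_hook: The other hook on the same rail, of the same shape and with the same axes, 144 to 216 mm from the free one; the turner hangs on it. Either may be the left one.
- stand: Fixed steel hook stand: level round rail, 12 mm thick, 400 long (its y), axis 245 mm above the worktop, on two posts at y = -190 and +190 mm with flat feet 12 mm high that reach 115 mm towards -x. Origin: on the worktop below the rail's middle. The hooks point to its -x.
- turner: Small slotted turner, steel blade 69 mm wide, black handle, 210 mm long, loose, hanging by a wire eye on turner_hook, 45 mm out from the rail. Origin: centre of the eye; it reaches 17 mm above and 196 mm below. To be left hanging.
- drainer: Fixed steel wire dish drainer on a grey tray, 300 (its x) by 215 (y). Origin: centre of its underside. Rim wire 58 mm high; divider hoops 110 wide, 80 high, 24 mm apart along x form the slots; things in it rest on two rods, tops 20 mm above the worktop. Board and plate stand in the slots at x = -48 and +48 mm, either way round, their faces along x.
- plate: White side plate, 180 mm across, 17 mm thick, loose, standing upright in the other slot, top about 188 mm above the worktop. Origin: its centre. To be left there.
- mug: White mug, 80 mm across, 90 mm high, standing loose on the worktop between drainer and stand; origin at the centre of its underside. To be left there.
- jar: Closed amber glass jar, 64 mm across, 95 mm high, standing loose on the worktop behind the stand (beyond it from the robot); origin at the centre of its underside. To be left there.

How it is judged:
By the outcome, as a careful person would: the job done as asked, in the order asked, and still so for the second after the job is handed in, with the robot touching nothing.
It also fails if it takes over 45 s, if anything falls off the work surface, if the arm or the gripper's body presses on something with over 40 N, if the wrist force passes 120 N, or if a joint passes its speed limit or range.

## Robot

A 6-joint arm with a two-finger parallel gripper is mounted at the origin on the work surface. World frame = base frame: x ahead of the robot, y to its left, z up, the work surface at z = 0. Lengths are in m, angles in degrees, forces in N, time in s.
With the tool pointing down it reaches from about 0.4 to 0.925 m from the base axis. Payload 12.5 kg.
Tool frame: the origin (TCP) lies on the centre line of the jaws, within the pads' length; the fingertips stand 25 mm ahead of it and the grasp point (between the pads) lies 6 mm ahead of it; z points along the fingers, y is the line along which they close (so a half turn about z gives the same grasp; the last joint's range is limited). The gripper opens to 95 mm and grips with 3 to 60 N. Pads are 20 mm wide; open, the fingers measure 119 mm over their backs; the gripper's body (75 mm by 180 mm) begins 59 mm behind the grasp point.
Start: joints at [-70.852, 28.126, 89.318, -0, 62.55, -6.05], TCP at [0.266, -0.566, 0.24] pointing down, gripper open.
Joint ranges: [-177.58, 177.58], [-47.91, 125.51], [2.72, 160], [-65.01, 245.01], [3.68, 167.84], [-153.87, 153.87]. Speed limits (degrees/s): [127.2, 127.2, 159.86, 180, 180, 180].

## Interface

Orientations are given as [roll, pitch, yaw] about the fixed x, y, z axes, in that order (R = Rz(yaw) Ry(pitch) Rx(roll)).
In Python, from cell import status, capture, finish_job, spotter gives the robot as it stands.
- The arm moves only by the tool send_rows, never from a script. Its argument "commands" is a list that holds one entry, the list of rows, each a list of 4 numbers: the shift along the tool's x, y, z in mm, then the turn about the tool's z in rad. A call has 1 to 20 rows; each row shifts and turns the commanded pose from where the row before left it, along the tool's axes as they then stand; what a row does not reach is not made up. A row lasts 1/10 s, in which the tool goes at most 50 mm and 8.59 degrees, less where a joint would pass 70% of its speed; a pose out of reach is approached as far as the arm can. A call is refused whole if a number of a shift passes 50 or a number of a turn 0.15, either way. A call with a gripper value outside its range is refused whole. "gripper" is the finger opening in mm, from 0 to 95.1, set as the call begins (left out, the last holds). The fingers move at their own pace and stop on an object; "squeeze" is the grip in N (left out, the last holds). Time passes only in rows, so rows that do not move let the fingers close. It gives the time, the measured TCP pose, the force, the opening and the grip force at its end, in the units of the state.
- status.get_obs(): the state, without advancing time (a new reading comes with each control period).
- capture(name): name is "side" or "top"; returns a dict with "frame" (384x512x3 uint8, blue, green, red), "camera_matrix" (3x3 intrinsics, pixels), "xyz" and "rotation" of the camera in the world. Camera axes: x right, y down, z forward; pixel columns grow to the right and rows downward; lengths in m; the calibration is good to about 2 mm. A picture is of the moment at which its call begins. There is no depth.
- finish_job(): hands the job in; it is judged then, once.
Trained networks look in a picture, given as the dict that the camera call returned (one of the last four; its "shot" number tells which), for a name from the list of things; names that differ only in an ending like _2 or _b are one class to them, and where a whole thing is asked for, a point or a joint stands for the part that bears it (a point fixed in the world has none). Each returns a list of dicts, best first, with "p" (0 to 1); they miss things now and then, are a little off and sometimes report something else, mostly with a low value. They report only what shows in the picture. A call takes as long as a camera call.
- spotter.find_in(target, picture): "rect" ([left, top, right, bottom] in pixels, round what is visible of it).
- spotter.place_of(target, picture): "uv" ([column, row] in pixels: a listed point, or the origin of a listed thing).
The state is a dict: "time_s": time; "qpos": joint angles; "qvel": joint speeds; "effort": joint torques, N m; "ee_pos": TCP position; "ee_rot": TCP orientation; "contact_force": force on the tool from outside, world axes, zero at the start; "torque": the same for the moment, N m; "finger_gap": opening from 0.0 (shut) to 1.0 (fully open); "finger_force": force on a finger pad.
Only numpy, scipy, OpenCV 4.12 (cv2) and the standard library are available. Lean on these libraries where they do the work, as an engineer would, in place of code of your own. Each camera call takes 0.05 s, during which the arm holds its last target. There are 200 camera calls.

## Working session

There is one attempt and no reset: what is moved stays moved. The work goes in short steps, Python scripts to look and compute and a tool call to move; the robot and the scene stay as the last step left them, time stands still between calls to the robot, and variables do not carry over. Pictures are saved under pics/ and viewed, at most 10 in all, crops included, and the job is handed in when it is done.

Besides the shell and the picture viewer there is one more tool, called after "Request:" as name([rows], argument=value, ...), one row to a line, values as JSON. send_rows: Moves the arm, as the interface text tells. Its arguments: {"type":"object","properties":{"commands":{"type":"array","items":{"type":"array","items":{"type":"array","items":{"type":"number"}}}},"gripper":{"type":"number"},"squeeze":{"type":"number"}},"required":["commands"]}

```bash
ls; mkdir -p pics; cat > h.py <<'E'
import numpy as np, cv2
from cell import status, capture, finish_job, spotter
def ray(c,uv):
    K=np.array(c["camera_matrix"]);R=np.array(c["rotation"])
    d=R@np.linalg.solve(K,[uv[0],uv[1],1.]);return np.array(c["xyz"]),d/np.linalg.norm(d)
def tri(cs,uvs):
    A=np.zeros((3,3));b=np.zeros(3);L=[]
    for c,u in zip(cs,uvs):
        o,d=ray(c,u);P=np.eye(3)-np.outer(d,d);A+=P;b+=P@o;L.append((o,P))
    x=np.linalg.solve(A,b);return x,[np.linalg.norm(P@(x-o))*1e3 for o,P in L]
def atz(c,uv,z):
    o,d=ray(c,uv);return o+d*(z-o[2])/d[2]
def proj(c,p):
    q=np.array(c["rotation"]).T@(np.array(p)-np.array(c["xyz"]));q=np.array(c["camera_matrix"])@q;return q[:2]/q[2]
E
python3 - <<'E'
from h import *
np.set_printoptions(precision=4,suppress=True)
print(status.get_obs())
cs={n:capture(n) for n in("side","top")}
for n,c in cs.items():
    print(n,c["xyz"],c["rotation"],c["camera_matrix"],c.keys());cv2.imwrite(f"pics/{n}0.png",c["frame"])
for t in "board board_eye free_hook turner_hook stand turner drainer plate mug jar".split():
    u=[spotter.place_of(t,c) for c in cs.values()]
    print(t,[[(np.round(a["uv"],1).tolist(),round(a["p"],2)) for a in x[:2]] for x in u])
    if all(u):print("   ",*tri(cs.values(),[x[0]["uv"] for x in u]))
E
```

```text
pics
{'time_s': 0.0, 'qpos': array([-70.8513,  28.1648,  89.3509,  -0.0023,  62.5504,  -6.0513]), 'qvel': array([-0.0449,  0.0418,  0.019 , -0.0141, -0.0053,  0.0174]), 'effort': array([ -0.003 , -61.2659, -25.8182,   0.0691,   0.0483,  -0.0001]), 'ee_pos': array([ 0.266 , -0.5653,  0.239 ]), 'ee_rot': array([-179.9341,   -0.005 ,   25.2011]), 'contact_force': array([-0.5933, -0.2999,  0.3334]), 'torque': array([ 0.0559,  0.0077, -0.0601]), 'finger_force': 0.0, 'finger_gap': 1.0017817739109924}
side [0.2245 0.8072 0.7072] [-122.2451   -0.6017 -155.5861] [[414.4644   0.     255.3233]
 [  0.     414.4644 184.5267]
 [  0.       0.       1.    ]] dict_keys(['frame', 'camera_matrix', 'xyz', 'rotation', 'shot'])
top [ 0.4666 -0.0226  1.1472] [-172.9352    0.0207  -91.2932] [[426.7069   0.     252.3687]
 [  0.     426.7069 191.7374]
 [  0.       0.       1.    ]] dict_keys(['frame', 'camera_matrix', 'xyz', 'rotation', 'shot'])
board [[([300.5, 180.5], 0.73), ([207.3, 231.8], 0.25)], [([345.6, 213.4], 0.86), ([85.6, 197.0], 0.65)]]
    [0.3455 0.3923 0.9272] [np.float64(490.5449509493025), n
[... 776 characters left out ...]
5), np.float64(490.5449509493023)]
drainer [[([315.9, 190.0], 0.96)], [([339.4, 236.5], 0.69), ([344.7, 254.3], 0.63)]]
    [0.3455 0.3923 0.9272] [np.float64(490.5449509493025), np.float64(490.5449509493023)]
plate [[([306.3, 138.1], 0.74), ([333.8, 172.9], 0.72)], [([344.8, 252.3], 0.94)]]
    [0.3455 0.3923 0.9272] [np.float64(490.5449509493025), np.float64(490.5449509493023)]
mug [[([313.2, 257.1], 0.72)], [([234.2, 262.8], 0.77)]]
    [0.3455 0.3923 0.9272] [np.float64(490.5449509493025), np.float64(490.5449509493023)]
jar [[([159.7, 261.7], 0.81), ([197.9, 287.8], 0.42)], [([169.4, 143.0], 0.65)]]
    [0.3455 0.3923 0.9272] [np.float64(490.5449509493025), np.float64(490.5449509493023)]
```

```bash
sed -i 's/np.array(c\["rotation"\])/rot(c)/g' h.py; cat >> h.py <<'E'
from scipy.spatial.transform import Rotation as Ro
def rot(c): return Ro.from_euler("xyz",c["rotation"],degrees=True).as_matrix()
E
python3 - <<'E'
from h import *
np.set_printoptions(precision=4,suppress=True)
cs={n:capture(n) for n in("side","top")}
for n,c in cs.items(): cv2.imwrite(f"pics/{n}1.png",cv2.resize(c["frame"],(800,600),interpolation=cv2.INTER_CUBIC))
for t in "board board_eye free_hook turner_hook stand turner drainer plate mug jar".split():
    u=[spotter.place_of(t,c) for c in cs.values()]
    print(t)
    for a in u[0][:2]:
        for b in u[1][:2]:
            x,e=tri(cs.values(),[a["uv"],b["uv"]]);print("  ",x,round(e[0],1),round(a["p"],2),round(b["p"],2))
E
```

```text
board
   [ 0.5455 -0.2735  0.0103] 4.8 0.58 0.76
board_eye
   [ 0.5417 -0.27    0.1653] 0.6 0.8 0.7
   [ 0.5373 -0.3292 -0.0496] 20.7 0.54 0.7
free_hook
   [0.6439 0.1473 0.236 ] 1.1 0.64 0.72
turner_hook
   [0.5781 0.3289 0.2428] 0.2 0.56 0.48
stand
   [0.6104 0.2487 0.0014] 2.2 0.72 0.71
   [0.4971 0.162  0.2923] 76.0 0.51 0.71
turner
   [0.5431 0.3075 0.2338] 5.8 0.82 0.57
   [0.5647 0.3177 0.2388] 18.6 0.7 0.57
drainer
   [ 0.4916 -0.2527  0.    ] 13.6 0.55 0.66
plate
   [ 0.4442 -0.2417  0.0919] 6.1 0.97 0.73
   [ 0.5975 -0.1417 -0.2449] 237.5 0.18 0.73
mug
   [ 0.4138  0.0304 -0.0025] 1.5 0.96 0.61
jar
   [ 0.7503  0.196  -0.0073] 2.3 0.82 0.58
   [0.5418 0.1551 0.1599] 164.4 0.2 0.58
```

View pics/side1.png

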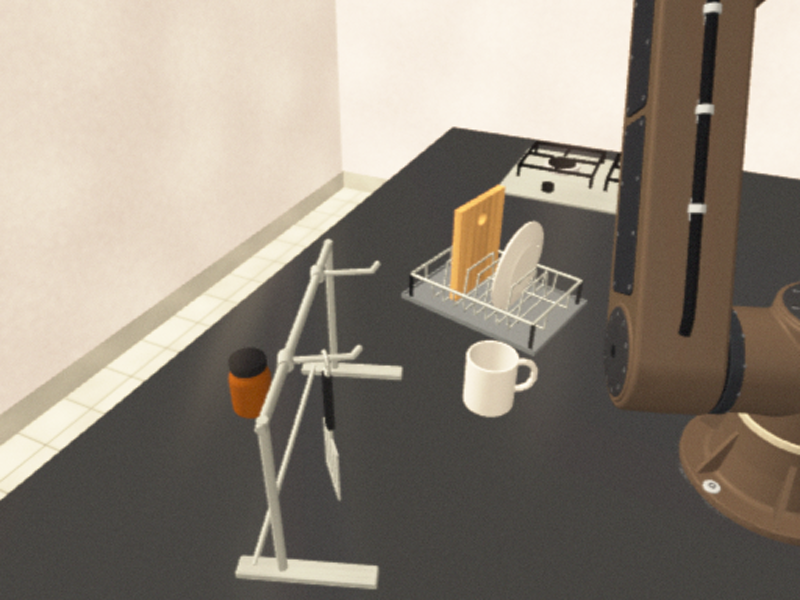

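View pics/top1.png

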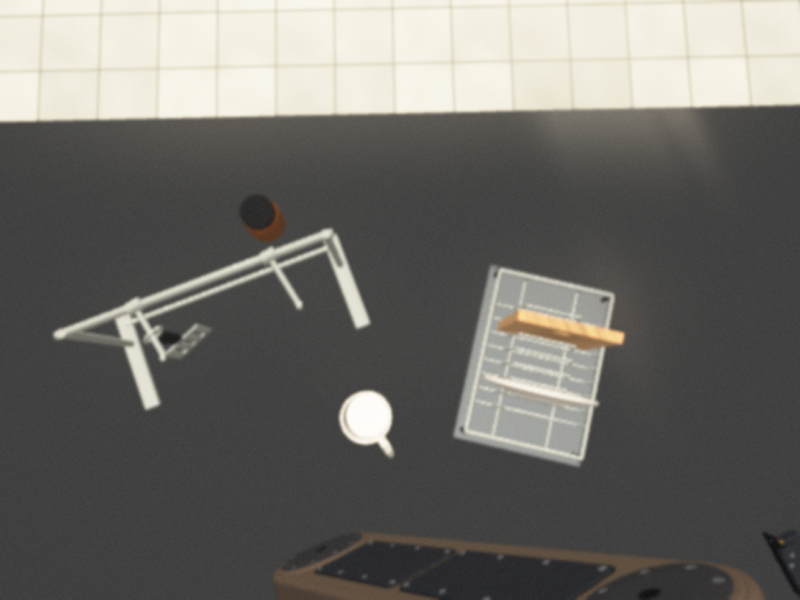

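```bash
python3 - <<'E'
from h import *
t=capture("top");s=capture("side")
def crop(c,x0,y0,x1,y1,w,h): return cv2.resize(c["frame"][y0:y1,x0:x1],(w,h),interpolation=cv2.INTER_CUBIC)
# top: stand (30..230,140..240) scale 4 -> 800x400 ; 
a=crop(t,30,140,230,220,800,320); b=crop(t,300,180,410,250,440,280); d=crop(s,280,110,370,180,360,280)
cv2.imwrite("pics/c1.png",np.vstack([a,np.hstack([b,d])]))
E
```

```text
(no output)
```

View pics/c1.png

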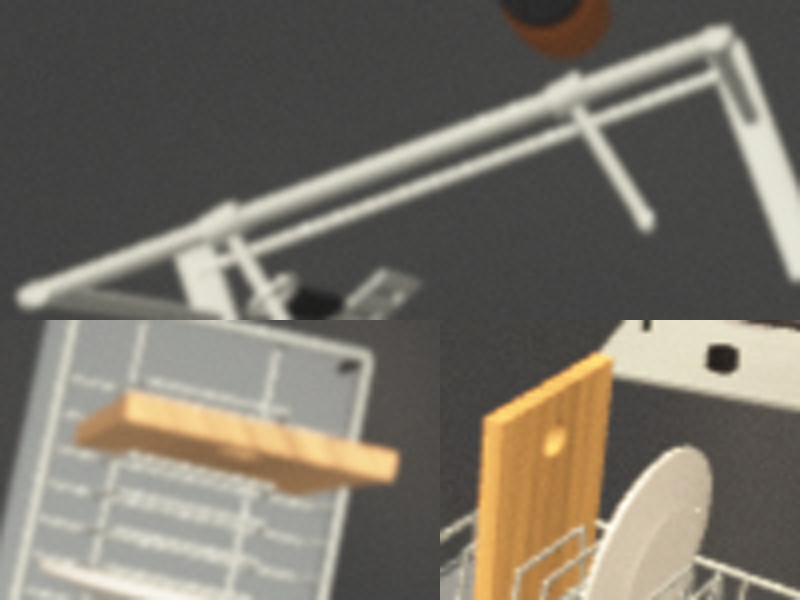

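```bash
python3 - <<'E'
from h import *
np.set_printoptions(precision=4,suppress=True)
t=capture("top");s=capture("side")
A=atz(t,(37.5,214),.247);B=atz(t,(210,150),.247);H=atz(t,(171.2,162.5),.245);T=atz(t,(191.5,194.5),.258)
print(A,B,np.linalg.norm(A-B),"railyaw",np.degrees(np.arctan2(A[0]-B[0],-(A[1]-B[1]))))
print("hook",H,T,np.linalg.norm((T-H)[:2]),"yaw of -x dir",np.degrees(np.arctan2(*(T-H)[[1,0]])), "tip side/top tri",)
print("tip tri",tri([s,t],[(376/1.5625,265/1.5625),(191.5,194.5)]))
print("hook tri",tri([s,t],[(318/1.5625,272/1.5625),(171.2,162.5)]))
for n,p in dict(BL=(332,198),FL=(331.3,203.8),BR=(399.5,213),FR=(398,220)).items(): print(n,atz(t,p,.21))
# side crop scale4 offsets (280,110); picture offset (440,320)
for n,p,q in (("L",(487,418),(331.3,203.8)),("Lback?",(480,418),(332,198)),("R",(612,357),(398,219))):
    print(n,tri([s,t],[(280+(p[0]-440)/4,110+(p[1]-320)/4),q]))
fh=np.mean([[u["uv"] for u in [spotter.place_of("free_hook",c)[0]]] for c in [t]],0);print(fh)
for k in range(4):
    t=capture("top");s=capture("side")
    for n in("board_eye","free_hook","turner"):
        a=spotter.place_of(n,s);b=spotter.place_of(n,t)
        if a and b: print(n,tri([s,t],[a[0]["uv"],b[0]["uv"]]),a[0]["p"],b[0]["p"])
E
```

```text
[0.541  0.4301 0.247 ] [0.6707 0.0644 0.247 ] 0.38803805250164825 railyaw -160.48126494479834
hook [0.6456 0.1482 0.245 ] [0.5738 0.1031 0.258 ] 0.08478623326414512 yaw of -x dir -147.86385903197376 tip side/top tri
tip tri (array([0.5743, 0.104 , 0.2504]), [np.float64(0.4718346081008747), np.float64(0.47183460810101324)])
hook tri (array([0.6441, 0.1475, 0.2449]), [np.float64(1.6475956304584307), np.float64(1.6475956304585864)])
BL [ 0.5648 -0.2004  0.21  ]
FL [ 0.552  -0.1983  0.21  ]
BR [ 0.5283 -0.3473  0.21  ]
FR [ 0.513 -0.343  0.21 ]
L (array([ 0.5571, -0.1968,  0.2093]), [np.float64(5.315109909986512), np.float64(5.315109909986736)])
Lback? (array([ 0.5671, -0.2006,  0.2059]), [np.float64(1.955088949076283), np.float64(1.9550889490760301)])
R (array([ 0.5157, -0.3444,  0.206 ]), [np.float64(0.29640392069858984), np.float64(0.29640392069855487)])
[[173.5 163.4]]
board_eye (array([ 0.543 , -0.2784,  0.1606]), [np.float64(1.9441046926532657), np.float64(1.9441046926532584)]) 0.88 0.89
free_hook (array([0.668 , 0.1426, 0.238 ]), [np.float64(20.335643264295513), np.float64(20.3356
[... 509 characters left out ...]
array([ 0.5421, -0.276 ,  0.1614]), [np.float64(3.517637863565469), np.float64(3.51763786356555)]) 0.62 0.9
free_hook (array([0.6422, 0.1462, 0.2403]), [np.float64(2.2873595805580718), np.float64(2.2873595805579456)]) 0.6 0.51
turner (array([0.5376, 0.3073, 0.2306]), [np.float64(3.6485207241036823), np.float64(3.6485207241036632)]) 0.74 0.9
board_eye (array([ 0.5364, -0.2665,  0.1705]), [np.float64(1.3634499911130735), np.float64(1.3634499911130427)]) 0.65 0.73
free_hook (array([0.6484, 0.1474, 0.2394]), [np.float64(0.6844346766066653), np.float64(0.6844346766066441)]) 0.53 0.75
turner (array([0.539 , 0.3063, 0.2357]), [np.float64(1.1855389801323748), np.float64(1.185538980132342)]) 0.7 0.82
```

Request:
send_rows([
  [[0,0,-10,-0.147],[0,0,-10,-0.147],[0,0,-10,-0.147],[0,0,-10,-0.147],[0,0,-10,-0.147],[0,0,-10,-0.147],[15,8,0,0],[30,16,0,0],[30,16,0,0],[30,16,0,0],[30,16,0,0],[30,16,0,0],[30,16,0,0],[30,16,0,0],[30,16,0,0],[30,16,0,0],[30,17,0,0],[27,16,0,0],[10,6,0,0],[0,0,0,0]],
], gripper=60, squeeze=35)

```text
time_s: 6.05
ee_pos: [0.5386, -0.2699, 0.2992]
ee_rot: [-180.0, -0.0, 75.7]
contact_force: [-0.8, -0.4, -0.1]
finger_gap: 0.635
finger_force: 0.0
```

```bash
cat >> h.py <<'E'
def go(p,yaw):
    o=status.get_obs();R=Ro.from_euler("xyz",o["ee_rot"],degrees=True).as_matrix()
    d=R.T@(np.array(p)-o["ee_pos"])*1e3
    dy=(yaw-o["ee_rot"][2]+180)%360-180
    print("t",o["time_s"],"pos",o["ee_pos"].round(4),o["ee_rot"].round(2),"F",o["contact_force"].round(1),"shift mm",d.round(1),"turn rad",round(-np.radians(dy),3),"gap",round(o["finger_gap"]*95.1,1),"ff",o["finger_force"],"q",o["qpos"].round(1))
E
python3 -c "
from h import *
go([.5395,-.2723,.214],75.7)
cs={n:capture(n) for n in('side','top')}
c=cs['side'];a=cv2.resize(c['frame'][60:230,230:420],(456,408),interpolation=cv2.INTER_CUBIC)
c=cs['top'];b=cv2.resize(c['frame'][150:290,300:440],(340,340),interpolation=cv2.INTER_CUBIC)
im=np.zeros((408,796,3),np.uint8);im[:,:456]=a;im[:340,456:]=b;cv2.imwrite('pics/g1.png',im)"
```

```text
t 6.05 pos [ 0.5386 -0.2699  0.2992] [-1.7997e+02 -1.0000e-02  7.5740e+01] F [-0.8 -0.4 -0.1] shift mm [-2.1  1.5 85.2] turn rad 0.001 gap 60.4 ff 0.0 q [-32.9  23.3  88.1  -0.   68.7 -18.6]
```

View pics/g1.png

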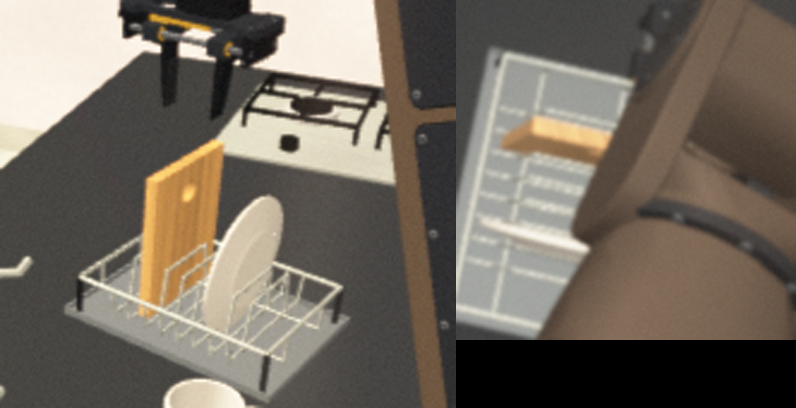

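Request:
send_rows([
  [[-2,1.5,5,0],[0,0,12,0],[0,0,12,0],[0,0,12,0],[0,0,12,0],[0,0,12,0],[0,0,10,0],[0,0,6,0],[0,0,4,0],[0,0,0,0],[0,0,0,0]],
])

```text
time_s: 7.25
ee_pos: [0.5391, -0.2738, 0.215]
ee_rot: [180.0, 0.0, 75.7]
contact_force: [-1.0, 0.8, 1.2]
finger_gap: 0.635
finger_force: 0.0
```

Request:
send_rows([
  [[0,0,0,0],[0,0,0,0],[0,0,0,0],[0,0,0,0],[0,0,0,0],[0,0,0,0],[0,0,0,0],[0,0,0,0]],
], gripper=5, squeeze=20)

```text
time_s: 8.05
ee_pos: [0.539, -0.2738, 0.2146]
ee_rot: [180.0, 0.0, 75.7]
contact_force: [0.8, 1.3, -0.4]
finger_gap: 0.154
finger_force: 20.0
```

```bash
python3 -c "
from h import *
go([.5395,-.2723,.214],75.7)"
```

```text
t 8.05 pos [ 0.539  -0.2738  0.2146] [1.7999e+02 1.0000e-02 7.5740e+01] F [ 0.8  1.3 -0.4] shift mm [1.6 0.1 0.6] turn rad 0.001 gap 14.6 ff 19.99743014574051 q [-33.2  27.9  94.   -0.   58.1 -18.9]
```

Request:
send_rows([
  [[0,0,0,0],[0,0,0,0],[0,0,-3,0],[0,0,-6,0],[0,0,-10,0],[0,0,-12,0],[0,0,-14,0],[0,0,-14,0],[0,0,-14,0],[0,0,-14,0],[0,0,-12,0],[0,0,-10,0],[0,0,-6,0],[0,0,-3,0],[0,0,0,0]],
], squeeze=40)

```text
time_s: 9.55
ee_pos: [0.5389, -0.2738, 0.3328]
ee_rot: [180.0, 0.0, 75.7]
contact_force: [-0.3, -0.4, -2.9]
finger_gap: 0.155
finger_force: 40.0
```

```bash
python3 -c "
from h import *
go([.5385,.0823,.33],121.7)"
```

```text
t 9.55 pos [ 0.5389 -0.2738  0.3328] [1.7999e+02 1.0000e-02 7.5740e+01] F [-0.3 -0.4 -2.9] shift mm [345.  -88.2   2.7] turn rad -0.802 gap 14.8 ff 39.99656617641449 q [-33.2  22.   84.9  -0.   73.1 -18.9]
```

Request:
send_rows([
  [[6,-1.5,0,0],[14,-3.5,0,0],[20,-5,0,0],[23,-6,0,0],[23,-6,0,0],[23,-6,0,0],[23,-6,0,0],[23,-6,0,0],[23,-6,0,0],[23,-6,0,0],[23,-6,0,0],[23,-6,0,0],[23,-6,0,0],[23,-6,0,0],[20,-5,0,0],[16,-4,0,0],[10,-2.5,0,0],[6,-1,0,0]],
])

```text
time_s: 11.35
ee_pos: [0.5377, 0.0836, 0.3325]
ee_rot: [-180.0, 0.0, 75.8]
contact_force: [0.0, -0.7, -1.7]
finger_gap: 0.156
finger_force: 40.0
```

Request:
send_rows([
  [[0,0,0,-0.03],[0,0,0,-0.06],[0,0,0,-0.09],[0,0,0,-0.09],[0,0,0,-0.09],[0,0,0,-0.09],[0,0,0,-0.09],[0,0,0,-0.09],[0,0,0,-0.09],[0,0,0,-0.052],[0,0,0,-0.03],[0,0,0,0],[0,0,0,0],[0,0,0,0]],
])

```text
time_s: 12.75
ee_pos: [0.5382, 0.0823, 0.3326]
ee_rot: [-180.0, 0.0, 121.6]
contact_force: [0.5, -0.2, -2.2]
finger_gap: 0.155
finger_force: 40.0
```

```bash
python3 -c "
from h import *
go([.5385,.0823,.33],121.7)
c=capture('top');s=capture('side')
a=cv2.resize(s['frame'][80:280,140:340],(400,400),interpolation=cv2.INTER_CUBIC)
b=cv2.resize(c['frame'][120:260,130:270],(400,400),interpolation=cv2.INTER_CUBIC)
cv2.imwrite('pics/p1.png',np.hstack([a,b]))
for k in('side','top'):
  x=s if k=='side' else c
  u=spotter.place_of('board_eye',x);print(k,[(a['uv'],a['p']) for a in u[:2]])
print('expected eye',proj(s,[.5385,.0823,.2854]),proj(c,[.5385,.0823,.2854]),'tip',proj(s,[.5742,.1035,.258]),proj(s,[.6448,.148,.245]))"
```

```text
t 12.75 pos [0.5382 0.0823 0.3326] [-1.8000e+02  1.0000e-02  1.2164e+02] F [ 0.5 -0.2 -2.2] shift mm [-0.1  0.3  2.6] turn rad -0.001 gap 14.7 ff 39.996591210365295 q [  1.7  16.7  93.1  -0.   70.3 -29.9]
side [([257.4, 155.5], 0.95)]
top [([83.7, 199.3], 0.15)]
expected eye [259.62905875 154.55092456] [199.93443468 210.00565046] tip [240.52032548 166.47314271] [202.35783068 173.91698547]
```

View pics/p1.png

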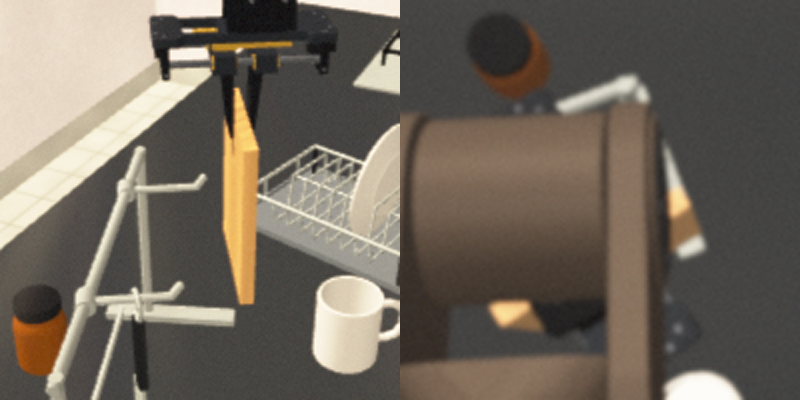

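Request:
send_rows([
  [[-0.5,0,4,0],[-0.5,0,8,0],[0,0,10,0],[0,0,8,0],[0,0,5,0],[0,0,2.5,0],[0,0,0,0],[0,4,0,0],[0,6,0,0],[0,6,0,0],[0,4,0,0],[0,2,0,0],[0,0,0,0],[0,0,0,0]],
])

```text
time_s: 14.35
ee_pos: [0.5573, 0.0931, 0.2951]
ee_rot: [-180.0, -0.0, 121.7]
contact_force: [-0.5, 0.1, -1.9]
finger_gap: 0.152
finger_force: 40.0
```

```bash
python3 -c "
from h import *
go([.6448-.046*.851,.148-.046*.525,.295],121.7)
s=capture('side')
a=cv2.resize(s['frame'][130:230,190:290],(600,600),interpolation=cv2.INTER_CUBIC)
cv2.imwrite('pics/p2.png',a)
o=status.get_obs()['ee_pos']
f=lambda p:(np.round((proj(s,p)-[190,130])*6)).tolist()
e=o-[0,0,.0446];yv=np.array([-.525,.851,0]);xv=np.array([.851,.525,0])
print('board corners',[f(e+xv*sx*.0075+yv*sy*.075+[0,0,z]) for z in(.04,-.15) for sx in(1,-1) for sy in (1,-1)])
H=np.array([.6448,.148,.245]);print('bar',f(H),f(H-.076*xv),f(H-.084*xv+[0,0,.015]))
"
```

```text
t 14.35 pos [0.5573 0.0931 0.2951] [-179.99   -0.    121.69] F [-0.5  0.1 -1.9] shift mm [ 0.8 57.2  0. ] turn rad -0.0 gap 14.4 ff 39.99655723571777 q [  2.8  20.2  93.6  -0.   66.2 -28.9]
board corners [[361.0, 243.0], [316.0, 46.0], [406.0, 241.0], [355.0, 44.0], [359.0, 684.0], [318.0, 453.0], [399.0, 681.0], [354.0, 451.0]]
bar [74.0, 264.0] [283.0, 252.0] [305.0, 215.0]
```

View pics/p2.png

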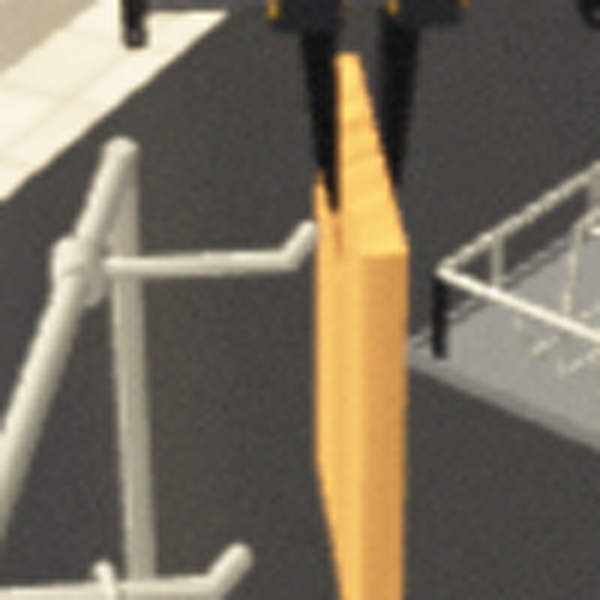

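Request:
send_rows([
  [[0,2,0,0],[0,4,0,0],[0,4,0,0],[0,4,0,0],[0,4,0,0],[0,4,0,0],[0,3,0,0],[0,2,0,0],[0,0,0,0]],
])

```text
time_s: 15.3
ee_pos: [0.5805, 0.1074, 0.295]
ee_rot: [-180.0, 0.0, 121.7]
contact_force: [0.2, -0.3, -2.3]
finger_gap: 0.154
finger_force: 40.0
```

```bash
python3 -c "
from h import *
go([.6448-.046*.851,.148-.046*.525,.295],121.7)
s=capture('side')
a=cv2.resize(s['frame'][130:230,190:290],(600,600),interpolation=cv2.INTER_CUBIC)
cv2.imwrite('pics/p3.png',a)"
```

```text
t 15.3 pos [0.5805 0.1074 0.295 ] [-179.99    0.    121.69] F [ 0.2 -0.3 -2.3] shift mm [ 0.8 30.   0. ] turn rad -0.0 gap 14.7 ff 39.99654293060303 q [  4.1  22.4  90.1  -0.   67.5 -27.6]
```

View pics/p3.png

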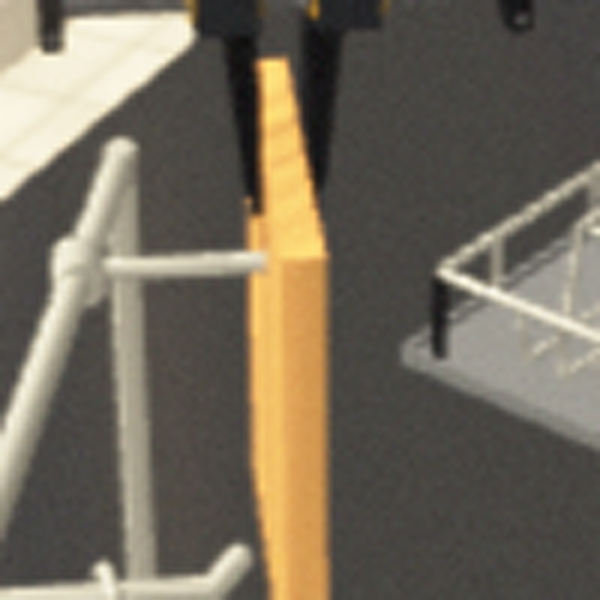

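Request:
send_rows([
  [[0,2,0,0],[0,4,0,0],[0,5,0,0],[0,5,0,0],[0,5,0,0],[0,5,0,0],[0,3,0,0],[0,1,0,0],[0,0,0,0],[0,0,2,0],[0,0,3,0],[0,0,3,0],[0,0,3,0],[0,0,2,0],[0,0,1,0],[0,0,0,0],[0,0,0,0]],
])

```text
time_s: 17.05
ee_pos: [0.606, 0.1231, 0.2812]
ee_rot: [180.0, 0.0, 121.7]
contact_force: [-0.4, -0.1, -1.4]
finger_gap: 0.153
finger_force: 40.0
```

Request:
send_rows([
  [[0,0,0.5,0],[0,0,0.5,0],[0,0,0,0],[0,0,0,0]],
])

```text
time_s: 17.45
ee_pos: [0.6059, 0.123, 0.2801]
ee_rot: [-180.0, 0.0, 121.7]
contact_force: [0.2, 0.3, -2.0]
finger_gap: 0.151
finger_force: 40.0
```

Request:
send_rows([
  [[0,0,0.5,0],[0,0,0.5,0],[0,0,0,0],[0,0,0,0]],
])

```text
time_s: 17.85
ee_pos: [0.606, 0.1231, 0.2795]
ee_rot: [180.0, 0.0, 121.7]
contact_force: [-1.5, 0.2, 4.2]
finger_gap: 0.158
finger_force: 40.0
```

```bash
python3 -c "
from h import *
go([.6448-.046*.851,.148-.046*.525,.28],121.7)
s=capture('side')
a=cv2.resize(s['frame'][120:220,170:270],(600,600),interpolation=cv2.INTER_CUBIC)
cv2.imwrite('pics/p4.png',a)"
```

```text
t 17.85 pos [0.606  0.1231 0.2795] [1.7997e+02 2.0000e-02 1.2169e+02] F [-1.5  0.2  4.2] shift mm [ 0.9  0.1 -0.5] turn rad -0.0 gap 15.1 ff 39.99946117401123 q [  5.4  25.5  87.4  -0.   67.  -26.3]
```

View pics/p4.png

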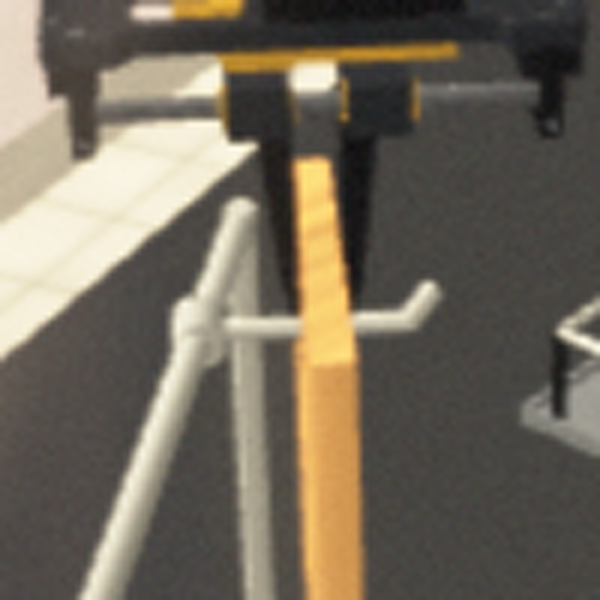

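Side view: the bar passes through the board (at ~(330,322)), with the tip outboard at (430,290). The force shows contact at the expected height. I'll release it with a small opening.

Request:
send_rows([
  [[0,0,0,0],[0,0,0,0],[0,0,0,0],[0,0,0,0],[0,0,0,0],[0,0,0,0]],
], gripper=25)

```text
time_s: 18.5
ee_pos: [0.606, 0.123, 0.2791]
ee_rot: [-180.0, 0.0, 121.7]
contact_force: [0.7, -0.4, -1.2]
finger_gap: 0.264
finger_force: 0.0
```

Request:
send_rows([
  [[0,0,-2,0],[0,0,-4,0],[0,0,-6,0],[0,0,-8,0],[0,0,-10,0],[0,0,-15,0],[0,0,-20,0],[0,0,-20,0],[0,0,-15,0],[0,0,-5,0],[0,0,0,0],[0,0,0,0],[0,0,0,0],[0,0,0,0],[0,0,0,0],[0,0,0,0],[0,0,0,0],[0,0,0,0],[0,0,0,0],[0,0,0,0]],
])

```text
time_s: 20.5
ee_pos: [0.6059, 0.1231, 0.3841]
ee_rot: [180.0, 0.0, 121.7]
contact_force: [-0.8, -0.3, -0.6]
finger_gap: 0.267
finger_force: 0.0
```

```bash
python3 -c "
from h import *
go([.606,.123,.385],121.7)
s=capture('side')
cv2.imwrite('pics/p5.png',cv2.resize(s['frame'][90:320,120:400],(784,644))[:600])"
```

```text
t 20.5 pos [0.6059 0.1231 0.3841] [1.8000e+02 1.0000e-02 1.2169e+02] F [-0.8 -0.3 -0.6] shift mm [-0.1  0.  -0.9] turn rad -0.0 gap 25.4 ff 0.0 q [  5.4  21.7  77.9  -0.   80.4 -26.3]
```

View pics/p5.png

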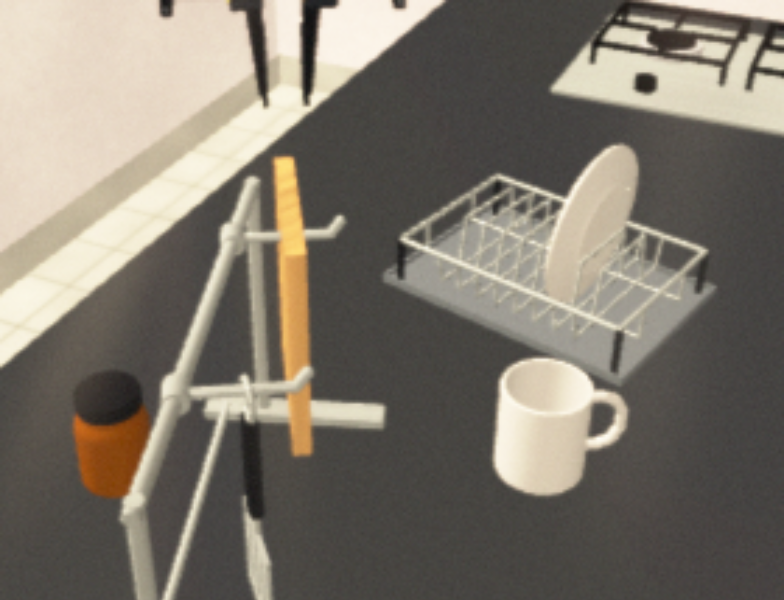

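The board hangs upright on the free hook at (293,300). The turner, plate, mug and jar haven't moved. I'll let it settle, then compare frames.

Request:
send_rows([
  [[0,0,0,0],[0,0,0,0],[0,0,0,0],[0,0,0,0],[0,0,0,0],[0,0,0,0],[0,0,0,0],[0,0,0,0],[0,0,0,0],[0,0,0,0],[0,0,0,0],[0,0,0,0],[0,0,0,0],[0,0,0,0],[0,0,0,0],[0,0,0,0],[0,0,0,0],[0,0,0,0],[0,0,0,0],[0,0,0,0]],
])

```text
time_s: 22.55
ee_pos: [0.606, 0.123, 0.3841]
ee_rot: [-180.0, 0.0, 121.7]
contact_force: [-1.1, -0.2, -0.4]
finger_gap: 0.26
finger_force: 0.0
```

```bash
python3 -c "
from h import *
f=[capture('side')['frame'].astype(float) for _ in range(14)]
for g in f[1:]: print(round(np.abs(g-f[0])[140:260,210:240].mean(),2),end=' ')
print('bg',np.abs(f[3]-f[0])[10:60,10:60].mean())
print(finish_job())"
```

```text
2.11 2.08 2.12 2.1 2.1 2.09 2.1 2.08 2.1 2.1 2.11 2.1 2.09 bg 1.34
the job is handed in; nothing more can be done
None
```

The board hangs upright and still by its finger hole on the free hook, with the gripper clear of it. The turner, plate, mug and jar are where they were, and the job was handed in at about 23 s of the 45 s allowed.

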